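# Index the carousel and load the hammer head

### The job

Turn the carousel by its crank until the tapered nest stands in the middle of the gap in the wire guard, lined up with the fixed pointer. Then lay the straight-peen hammer head into that nest, peen towards the hub and flat on the plate, without dropping it, and let go with the nest still lined up. Leave the other things on the bench where they are.

Things in the scene. Friction and masses are not known exactly. Their poses are not given: they have to be found in the camera images.
- station: Fixed station: grey round base, 430 mm across, 18 mm thick, under a steel wire guard (wires up to 105 mm above the bench, its four posts up to 107 mm, 52 to 212 mm from the axis) that covers all round except a gap 48 degrees to either side of the station's -x. A steel pointer post, 48 mm high, 206 mm from the axis, marks the gap's middle. Origin: on the axis at bench height.
- axis (a point): Point on the carousel's vertical axis at the height of the plate's top face, 52 mm above the bench.
- load_mark (a point): Fixed point at the loading point, in the middle of the guard's gap: the centre of the tapered nest (nest) must stand here. 125 mm from the axis towards the pointer, 52 mm above the bench. Its +x axis points to the carousel's axis.
- carousel (a joint): Angle of the carousel about its vertical axis, rad, counter-clockwise from above positive. It turns endlessly either way and stays where it is left: 0.2 N m of friction (about 3 N at the crank knob) and 0.04 kg m2 of inertia, so jerky cranking slips off the knob. At 0 and every full turn the tapered nest is at the loading point. Starts from 0.7 to 5.58.
- nest (a point): Floor centre of the tapered nest, on the carousel's dark plate (392 mm across, top 52 mm above the bench), 125 mm from the axis; +x points to the hub, z up. Its aluminium blocks are 14 mm high; no blocks beside it from x = -37 to +29 mm, for the fingers. The seated head's origin lies here and its +x along this x, with 3.5 mm of play all round. Other nests: narrow, wide and round; all wrong.
- nest_peen_end (a point): Point on the tapered nest's floor, 70 mm from the axis and 55 mm from nest towards the hub, where the seated head's peen edge lies. At this end two cheeks converge towards the hub before a small end stop; at the outer end two parallel cheeks stand 37 mm apart before an end stop. The other nests stand a quarter turn apart; the wide straight one, opposite, lies under the crank.
- knob_top (a point): Centre of the top of the crank's knob: a black upright cylinder, 26 mm across and 50 mm high, spinning freely on its pin, 75 mm from the axis, opposite the tapered nest. Top 188 mm above the bench. Below it a flat steel crank arm (26 mm wide, top 137 mm above the bench) runs to the 44 mm hub above the guard and turns with the carousel.
- peen_head: Hammer head to load: bright steel, 110 x 30 x 32 mm high, 0.5 to 0.75 kg, lying with its 27 x 16 mm eye upright. Origin: centre of its underside. +x points to the peen. Sides parallel, 30 mm apart, from x = -55 to +11 mm (grip across these), then tapering to 10 mm wide at the peen edge, x = +55 mm. Centre of mass at about x = -4 mm.
- peen_edge (a point): Middle of the peen edge on the underside of the hammer head: 55 mm from the head's origin along its +x.
- club_head: Bystander: dark club-hammer head with two round faces, 104 mm long, 40 mm wide and high, lying on the bench near the other head. Origin: centre of its underside. Leave it alone.
- hammer: Bystander: handled hammer lying on the bench, about 300 mm long. Leave it alone.
- screwdriver: Bystander: screwdriver lying on the bench, about 220 mm long. Leave it alone.
- tray: Bystander: open wooden tray, 100 x 180 mm, 60 mm high. Origin: centre of its underside. Leave it alone.
There are look-alikes about, which are no part of the job. Leave any orange or yellow look-alike of the peen_head alone.

How it is judged:
On the way, in this order (a step that is already met when the one before it is completed fails the run):
1. the tapered nest, still empty, is turned to the loading point (its centre within 15 mm of the mark) (horizontal distance between nest and load_mark below 0.015 m and distance between peen_head and nest above 0.09 m), for 0.3 s.
2. the hammer head lies in the tapered nest, peen towards the hub (horizontal distance between peen_head and nest below 0.008 m and horizontal distance between peen_edge and nest_peen_end below 0.008 m and z of peen_head in the frame of nest below 0.003 m), for 0.2 s.
At the end, for the whole second after the job is handed in: Hammer head released and still in the tapered nest, peen to the hub: origin and peen edge within 8 mm of their places, underside within 3 mm of the plate, upright within 0.08 rad; the carousel still, the nest's centre within 15 mm of the loading mark (all of step 2 and horizontal distance between nest and load_mark below 0.015 m and z of peen_head in the frame of nest above -0.003 m and angle between peen_head's own z axis and vertical below 0.08 rad and linear speed of peen_head below 0.02 m/s and velocity of joint carousel between -0.05 and 0.05 rad/s); the robot touches nothing.
It fails at once if the hammer head is dropped into the nest (faster than 0.45 m/s within 40 mm of its place) (distance between peen_head and nest below 0.04 m and linear speed of peen_head above 0.45 m/s).
It fails at once if a bystander is moved more than 40 mm (distance of any of club_head, hammer, screwdriver, tray from where it was at the start of the episode above 0.04 m).
It also fails if it takes over 67 s, if anything falls off the work surface, if the arm or the gripper's body presses on something with over 40 N, if the wrist force passes 120 N, or if a joint passes its speed limit or range.

### The arm

A 6-joint arm with a two-finger parallel gripper is mounted at the origin on the work surface. World frame = base frame: x ahead of the robot, y to its left, z up, the work surface at z = 0. Lengths are in m, angles in rad, forces in N, time in s.
With the tool pointing down it reaches from about 0.25 to 0.775 m from the base axis. Payload 4 kg.
Tool frame: the origin (TCP) lies between the finger pads; the fingertips stand 25 mm ahead of it and the grasp point (between the pads) lies 6 mm ahead of it (robot.tip_reach is the distance from the TCP to the fingertips, in m); z points along the fingers, y is the line along which they close (so a half turn about z gives the same grasp; the last joint's range is limited). The gripper opens to 94 mm and grips with 3 to 60 N. Pads are 16 mm wide; open, the fingers measure 119 mm over their backs; the gripper's body (75 mm by 177 mm) begins 78 mm behind the grasp point.
Start: joints at [1.186, 0.087, 1.371, -0, 1.684, -0.103], TCP at [0.153, 0.528, 0.231] pointing down, gripper open.
Joint ranges: [-3.1, 3.1], [-0.76, 2.03], [0.27, 2.55], [-1.08, 4.22], [0.17, 2.65], [-2.57, 2.57]. Speed limits (rad/s): [2.79, 2.79, 3.14, 3.14, 3.14, 3.14].

### API

Orientations are given as [roll, pitch, yaw] about the fixed x, y, z axes, in that order (R = Rz(yaw) Ry(pitch) Rx(roll)).
In Python, from bench import sensors, snapshot, camera_info, ticket, robot gives the robot as it stands.
- The arm moves only by the tool arm_command, never from a script. Its argument "plan" is a list of rows, each an object with "grip": the closure, from -1 (fully open) to 1 (shut); "slide": the shift along the tool's x, y, z normalised to -1 to 1, where 1 is 500 mm, a list of three; "spin": the turn about the tool's z normalised to -1 to 1, where 1 is 5 degrees. A call has 1 to 10 rows; each row shifts and turns the commanded pose from where the row before left it, along the tool's axes as they then stand; what a row does not reach is not made up. A row lasts 1/8 s, in which the tool goes at most 62.5 mm and 10.7 degrees, less where a joint would pass 70% of its speed; a pose out of reach is approached as far as the arm can. A call with a number of a shift or a turn outside -1 to 1 is refused whole. A call with a gripper value outside its range is refused whole. The fingers move at their own pace and stop on an object; the grip force is fixed at half the most. Time passes only in rows, so rows that do not move let the fingers close. It gives the time, the measured TCP pose, the force, the opening and the grip force at its end, in the units of the state.
- sensors.get_obs(): the state, without advancing time (a new reading comes with each control period).
- snapshot(name): name is "scene" or "top" or "wrist"; returns the picture (400x640x3 uint8, red, green, blue); there is no depth.
- camera_info(name): a dict with "fx", "fy", "cx", "cy" (pixels), "position" and "rotation" of the camera in the world. Camera axes: x right, y up, looking along -z (the intrinsics and any distortion apply to the point x, -y, -z); pixel columns grow to the right and rows downward; lengths in m; the calibration is good to about 2 mm. A picture is of the moment at which its call begins: read the wrist's pose just before it. camera_info takes no time and is no camera call; for the wrist camera it gives the pose at the moment of the call.
- ticket.close_job(): hands the job in; it is judged then, once.
The state is a dict: "time": time; "joint_positions": joint angles; "qvel": joint speeds; "joint_torque": joint torques, N m; "tool_pos": TCP position; "ee_rot": TCP orientation; "wrist_force": force on the tool from outside, world axes, zero at the start; "wrist_torque": the same for the moment, N m; "width": finger opening in m; "finger_force": force on a finger pad.
Only numpy, scipy, OpenCV 4.12 (cv2) and the standard library are available. Lean on these libraries where they do the work, as an engineer would, in place of code of your own. Each camera call takes 0.05 s, during which the arm holds its last target. There are 200 camera calls.

## Working session

There is one attempt and no reset: what is moved stays moved. The work goes in short steps, Python scripts to look and compute and a tool call to move; the robot and the scene stay as the last step left them, time stands still between calls to the robot, and variables do not carry over. Pictures are saved under pics/ and viewed, at most 10 in all, crops included, and the job is handed in when it is done.

Besides the shell and the picture viewer there is one more tool, called after "Request:" in YAML: its name, and indented under it one key for each argument. arm_command: Moves the arm, as the interface text tells. Scaled input: -1 to 1 covers 500 mm each way for a shift and 5 degrees each way for a turn. Its arguments: {"type":"object","properties":{"plan":{"type":"array","items":{"type":"object","properties":{"grip":{"type":"number"},"slide":{"type":"array","items":{"type":"number"}},"spin":{"type":"number"}}}}},"required":["plan"]}

```bash
mkdir -p pics; cat > h.py <<'E'
import numpy as np, cv2
from bench import sensors, snapshot, camera_info, ticket, robot
def snap(n,f):
    c=camera_info(n); im=snapshot(n); cv2.imwrite('pics/'+f,im[:,:,::-1]); np.save('pics/'+f+'.npy',im)
    return im,c
def ray(c,u,v):
    d=np.array([(u-c['cx'])/c['fx'],-(v-c['cy'])/c['fy'],-1.]); return np.array(c['position']),np.array(c['rotation'])@d
def on(c,u,v,z):
    p,d=ray(c,u,v); return p+d*(z-p[2])/d[2]
def proj(c,P):
    q=np.array(c['rotation']).T@(np.array(P)-np.array(c['position'])); return c['cx']-c['fx']*q[0]/q[2], c['cy']+c['fy']*q[1]/q[2]
E
python3 - <<'E'
from h import *
for n in('top','scene'):
    im,c=snap(n,n+'1.png'); print(c)
print(sensors.get_obs())
E
```

```text
{'fx': 495.9782597220669, 'fy': 495.9782597220669, 'cx': 325.20475279985567, 'cy': 200.6836642996858, 'position': array([ 0.15785106, -0.07346379,  1.70584417]), 'rotation': array([ 0.20011002,  0.00324285, -1.59631533])}
{'fx': 516.1845623235208, 'fy': 516.1845623235208, 'cx': 325.2550383920507, 'cy': 201.94369167718543, 'position': array([1.47881684, 0.71401879, 1.11932787]), 'rotation': array([ 9.24288872e-01, -1.88122715e-04,  2.24071727e+00])}
{'time': 0.1, 'joint_positions': array([ 1.18588129e+00,  8.78936327e-02,  1.37205035e+00, -7.25114260e-06,
        1.68363170e+00, -1.03104919e-01]), 'qvel': array([-0.00011499, -0.00216892, -0.00474761, -0.00065612,  0.00137858,
        0.00072674]), 'joint_torque': array([ 1.78501010e-03, -3.41253126e+01, -3.03300583e+01,  7.20106345e-02,
        3.04176961e-02, -1.24116491e-04]), 'tool_pos': array([0.15279618, 0.52789384, 0.22944111]), 'ee_rot': array([-3.13961941e+00, -1.96929461e-04,  2.85978153e+00]), 'wrist_force': array([ 0.24213932, -0.18400949,  1.30440606]), 'wrist_torque': array([ 0.00617929, -0.02494698, -0.0300785 ]), 'finger_force': 0.0, 'width': 0.09377004747801093}
```

```bash
python3 - <<'E'
s=open('h.py').read()
s=s.replace("np.array(c['rotation'])","R(c)").replace("def snap(","from scipy.spatial.transform import Rotation\ndef R(c): return Rotation.from_euler('xyz',c['rotation']).as_matrix()\ndef snap(",1)
open('h.py','w').write(s)
E
python3 -c "
from h import *
print(list(camera_info('wrist').items()))"
```

```text
[('fx', 283.2800696964135), ('fy', 283.2800696964135), ('cx', 317.14878555788863), ('cy', 199.94807361401018), ('position', array([0.0757031 , 0.55011363, 0.38434331])), ('rotation', array([-0.27864526,  0.00226186,  1.28855601]))]
```

View pics/top1.png

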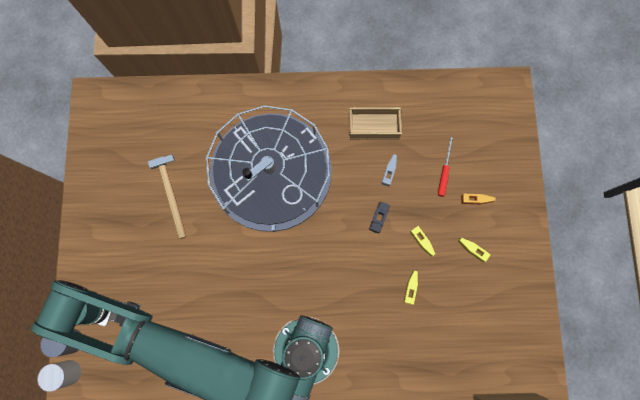

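View pics/scene1.png

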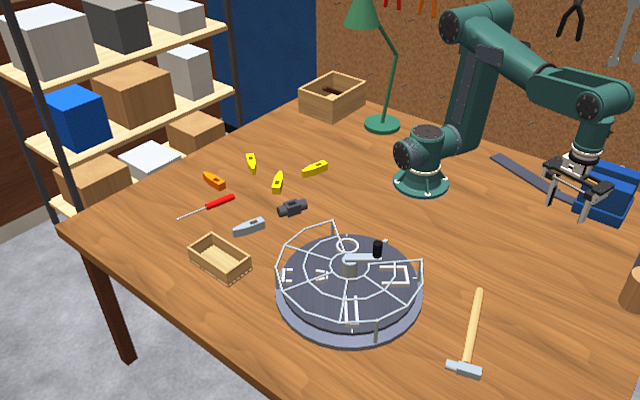

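Candidates for the peen head in the top view: grey-steel head (390,170), dark club head (380,217), orange (478,199), yellow (423,240), (475,250), (412,288). By the description it's the bright steel one at (390,170). I'll check that and the station in a crop.

```bash
python3 - <<'E'
from h import *
im=np.load('pics/top1.png.npy'); 
a=cv2.resize(im[95:240,200:340],None,fx=4,fy=4,interpolation=cv2.INTER_CUBIC)
b=cv2.resize(im[145:240,365:415],None,fx=4,fy=4,interpolation=cv2.INTER_CUBIC)
o=np.zeros((580,764,3),np.uint8); o[:,:560]=a; o[:380,564:764]=b
cv2.imwrite('pics/crop1.png',o[:,:,::-1])
c=camera_info('top')
for p in((268,168),(305,358)): print(on(c,*p,0.05))
g=im[150:195,375:405].astype(int); hsv=cv2.cvtColor(im,cv2.COLOR_RGB2HSV)
m=((hsv[...,1]<90)&(hsv[...,2]>100)).astype(np.uint8); m[:, :375]=0;m[:,405:]=0;m[:150]=0;m[195:]=0
ys,xs=np.nonzero(m); print(len(xs)); pts=np.array([on(c,x,y,.032)[:2] for x,y in zip(xs,ys)])
print(cv2.minAreaRect(pts.astype(np.float32)),pts.mean(0))
E
```

```text
[0.61404918 0.1179152  0.05      ]
[-0.01824264  0.00109993  0.05      ]
257
((0.603229284286499, -0.3056933879852295), (0.03451332822442055, 0.11898123472929001), 70.25641632080078) [ 0.60168647 -0.3054105 ]
```

View pics/crop1.png

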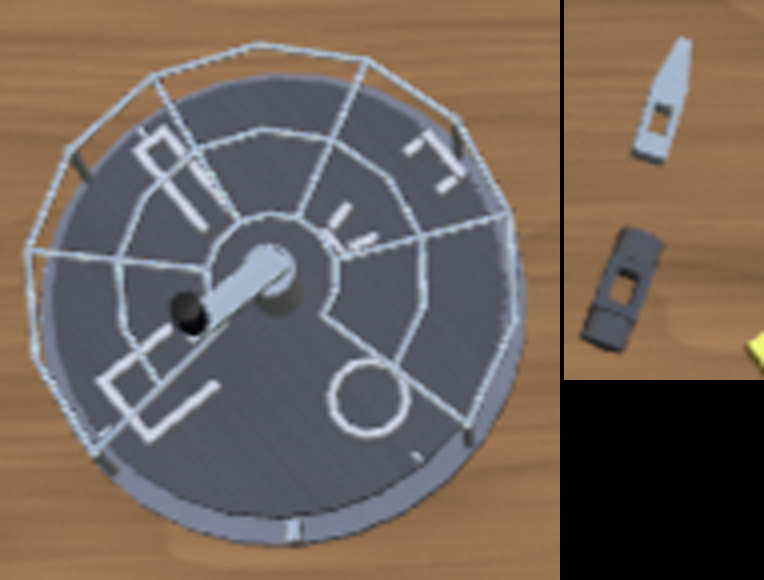

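The crop confirms the bright steel straight-peen head (grey, peen pointing up at about (690,40) in the crop), with the dark club head below it. The tapered nest is at the upper right of the carousel (about (390,195) in the crop), opposite the black knob at (187,305). The pointer is at about (293,528).

```bash
python3 - <<'E'
from h import *
c=camera_info('top')
f=lambda x,y,z: on(c,x/4+200,y/4+95,z)[:2]
hub=f(272,262,.14);knob=f(187,305,.188);pt=f(293,521,.048);pb=f(293,541,.018)
print(hub,knob,pt,pb, np.linalg.norm(hub-knob),np.linalg.norm(hub-pt))
im=np.load('pics/top1.png.npy')
# nest outer/inner
print(f(437,165,.066),f(350,232,.066))
E
```

```text
[0.61467417 0.1074474 ] [0.56717186 0.1691959 ] [0.4140811  0.10092941] [0.40137846 0.10416656] 0.07790600889009068 0.20069893787150414
[ 0.71968211 -0.02717847] [0.6612723  0.04881365]
```

Request:
arm_command:
  plan:
    - {"slide": [-0.1, -0.046, -0.014], "grip": -1}
    - {"slide": [-0.1, -0.046, -0.014], "grip": -1}
    - {"slide": [-0.1, -0.046, -0.014], "grip": -1}
    - {"slide": [-0.1, -0.046, -0.014], "grip": -1}
    - {"slide": [-0.1, -0.046, -0.014], "grip": -1}
    - {"slide": [-0.1, -0.046, -0.014], "grip": -1}
    - {"slide": [-0.1, -0.046, -0.014], "grip": -1}
    - {"slide": [-0.1, -0.046, -0.014], "grip": -1}
    - {"slide": [-0.1, -0.046, -0.014], "grip": -1}
    - {"slide": [-0.1, -0.046, -0.014], "grip": -1}

```text
invalid input at $.plan[0]: expected keys grip, slide, spin
```

```bash
python3 - <<'E'
from h import *
o=sensors.get_obs(); print(o['time'],o['tool_pos'],o['ee_rot'],o['joint_positions'])
im,c=snap('wrist','w1.png'); print(c['position'],c['rotation'])
for P in((.567,.169,.188),(.615,.107,.052),(.41,.101,.048)): print(proj(c,P))
E
```

```text
0.1 [0.15279618 0.52789384 0.22944111] [-3.13961941e+00 -1.96929461e-04  2.85978153e+00] [ 1.18588129e+00  8.78936327e-02  1.37205035e+00 -7.25114260e-06
  1.68363170e+00 -1.03104919e-01]
[0.0757031  0.55011363 0.38434331] [-0.27864526  0.00226186  1.28855601]
(np.float64(131.06647456055165), np.float64(607.9371438039943))
(np.float64(160.4678537695215), np.float64(499.4962328025486))
(np.float64(103.19087531081726), np.float64(413.10889929566076))
```

View pics/w1.png

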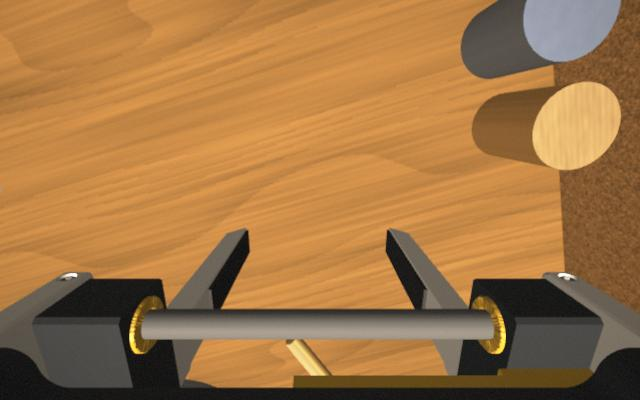

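Request:
arm_command:
  plan:
    - {"slide": [-0.1, -0.046, -0.014], "grip": -1, "spin": 0}
    - {"slide": [-0.1, -0.046, -0.014], "grip": -1, "spin": 0}
    - {"slide": [-0.1, -0.046, -0.014], "grip": -1, "spin": 0}
    - {"slide": [-0.1, -0.046, -0.014], "grip": -1, "spin": 0}
    - {"slide": [-0.1, -0.046, -0.014], "grip": -1, "spin": 0}
    - {"slide": [-0.1, -0.046, -0.014], "grip": -1, "spin": 0}
    - {"slide": [-0.1, -0.046, -0.014], "grip": -1, "spin": 0}
    - {"slide": [-0.1, -0.046, -0.014], "grip": -1, "spin": 0}
    - {"slide": [-0.1, -0.046, -0.014], "grip": -1, "spin": 0}
    - {"slide": [-0.1, -0.046, -0.014], "grip": -1, "spin": 0}

```text
time: 1.4
tool_pos: [0.5703, 0.167, 0.3003]
ee_rot: [3.142, -0.001, 2.86]
wrist_force: [-0.4, 0.2, -0.2]
width: 0.0937
finger_force: 0.0
```

```bash
python3 - <<'E'
from h import *
o=sensors.get_obs(); print(o['time'],o['tool_pos'],o['ee_rot'],o['joint_positions'])
im,c=snap('wrist','w1.png'); print(c['position'],c['rotation'])
for P in((.567,.169,.188),(.615,.107,.052),(.41,.101,.048)): print(proj(c,P))
E
```

```text
1.4 [0.57034335 0.1670013  0.30029294] [ 3.14153485e+00 -5.75836513e-04  2.85975051e+00] [ 1.89289537e-01  1.85703061e-01  1.12337513e+00  3.23945945e-04
  1.83300132e+00 -1.09958074e+00]
[0.49323904 0.18888897 0.45524129] [-2.78254908e-01  2.40506847e-04  1.28846647e+00]
(np.float64(318.6899127282119), np.float64(199.98729548914517))
(np.float64(287.4811482565277), np.float64(215.6461713281275))
(np.float64(236.2362238999666), np.float64(75.61339006448166))
```

View pics/w1.png

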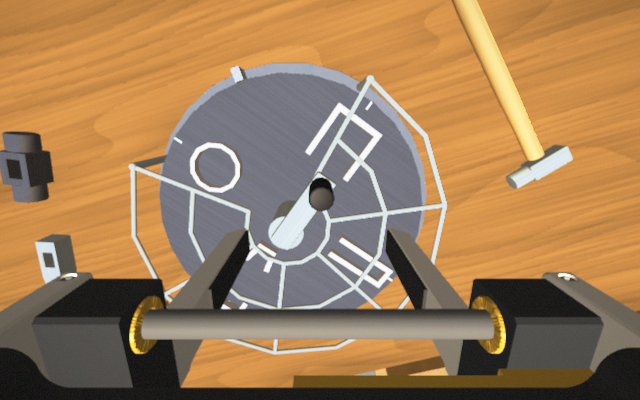

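Wrist view: knob top at about (322,195), hub (286,232), pointer from about (237,70) to (239,82), and the tapered nest hidden behind the left finger. Next I'll fit the plate circle for the axis.

```bash
python3 - <<'E'
from h import *
from scipy.optimize import least_squares
c=camera_info('wrist'); im=np.load('pics/w1.png.npy')
hsv=cv2.cvtColor(im,cv2.COLOR_RGB2HSV).astype(int)
print(hsv[150,280],hsv[85,280],hsv[72,282],hsv[192,322],hsv[130,400], hsv[72,237],hsv[232,286])
m=(hsv[...,2]<130)&(hsv[...,1]<110)
E=[]
c0=np.array(proj(c,(.615,.107,.052)))
for a in np.r_[np.arange(-160,-20,3)]:
    d=np.array([np.cos(np.radians(a)),np.sin(np.radians(a))])
    rr=np.arange(60,190,.5); P=c0+rr[:,None]*d; ok=m[P[:,1].astype(int).clip(0,399),P[:,0].astype(int)]
    if ok.any(): E.append(on(c,*P[np.nonzero(ok)[0].max()],.052)[:2])
E=np.array(E)
s=least_squares(lambda p:np.linalg.norm(E-p[:2],axis=1)-.196,[.615,.107],loss='soft_l1',f_scale=.002)
print(s.x,np.round(s.fun*1000,1))
k=(hsv[...,2]<60); k[:150]=0;k[230:]=0;k[:,:295]=0;k[:,350:]=0
ys,xs=np.nonzero(k);print('knob',xs.min(),xs.max(),ys.min(),ys.max())
print(on(c,237,69,.048),on(c,239,82,.018),on(c,322,194,.188))
E
```

```text
[115  25 124] [123  24 129] [112  27 171] [14 40 96] [114  27 191] [101  17 243] [101  18 242]
[0.62248816 0.10523953] [ 22.3   5.3 -40.4 -37.9 -38.   -0.8  -1.1  -0.7   1.   -1.   -7.3   0.1
   0.2   1.4  -0.3   0.5   2.4  15.7   0.4  -1.2   0.8  -3.2   0.   -5.8
   1.6   1.2   0.8   1.6   1.2  -0.5  -4.1   1.   -0.1  18.5  -0.4   1.6
  -0.2  -0.8   1.2   2.   -1.2  -4.3  -1.5  -2.   -0.5  -0.9]
knob 309 333 178 206
[0.4079219  0.09981195 0.048     ] [0.41811992 0.09010752 0.018     ] [0.5668591  0.16814642 0.188     ]
```

Request:
arm_command:
  plan:
    - {"slide": [0.006, 0, 0.09], "grip": -1, "spin": 0}
    - {"slide": [0, 0, 0.09], "grip": -1, "spin": 0}
    - {"slide": [0, 0, 0.074], "grip": -1, "spin": 0}
    - {"slide": [0, 0, 0], "grip": 1, "spin": 0}
    - {"slide": [0, 0, 0], "grip": 1, "spin": 0}
    - {"slide": [0, 0, 0], "grip": 1, "spin": 0}
    - {"slide": [0, 0, 0], "grip": 1, "spin": 0}
    - {"slide": [0, 0, 0], "grip": 1, "spin": 0}

```text
time: 2.45
tool_pos: [0.5668, 0.1693, 0.1744]
ee_rot: [3.141, 0.001, 2.86]
wrist_force: [-0.2, -0.2, 0.6]
width: 0.0474
finger_force: 0.0
```

```bash
python3 - <<'E'
import numpy as np
y=2.8598;X=np.array([np.cos(y),np.sin(y)]);Y=np.array([np.sin(y),-np.cos(y)])
th=np.radians(np.linspace(129.5,4.5,26)); p=.075*np.c_[np.cos(th),np.sin(th)]
d=np.diff(p,axis=0)/.5
for r in d: print([round(float(r@X),4),round(float(r@Y),4)])
E
```

```text
[-0.0078, 0.0105]
[-0.0087, 0.0097]
[-0.0095, 0.0089]
[-0.0103, 0.0081]
[-0.011, 0.0072]
[-0.0115, 0.0062]
[-0.012, 0.0051]
[-0.0124, 0.0041]
[-0.0127, 0.003]
[-0.013, 0.0019]
[-0.0131, 0.0007]
[-0.0131, -0.0004]
[-0.013, -0.0016]
[-0.0128, -0.0027]
[-0.0125, -0.0038]
[-0.0121, -0.0049]
[-0.0117, -0.0059]
[-0.0111, -0.0069]
[-0.0105, -0.0078]
[-0.0097, -0.0087]
[-0.0089, -0.0095]
[-0.0081, -0.0103]
[-0.0072, -0.011]
[-0.0062, -0.0115]
[-0.0051, -0.012]
```

Still closing; wait, then crank gently.

Request:
arm_command:
  plan:
    - {"slide": [0, 0, 0], "grip": 1, "spin": 0}
    - {"slide": [0, 0, 0], "grip": 1, "spin": 0}
    - {"slide": [0, 0, 0], "grip": 1, "spin": 0}
    - {"slide": [0, 0, 0], "grip": 1, "spin": 0}
    - {"slide": [-0.004, 0.005, 0], "grip": 1, "spin": 0}
    - {"slide": [-0.004, 0.005, 0], "grip": 1, "spin": 0}
    - {"slide": [-0.009, 0.01, 0], "grip": 1, "spin": 0}

```text
time: 3.32
tool_pos: [0.5748, 0.1767, 0.1735]
ee_rot: [-3.14, -0.006, 2.86]
wrist_force: [-6.8, 3.3, 2.4]
width: 0.0258
finger_force: 30.0
```

Gripped and turning; low force.

Request:
arm_command:
  plan:
    - {"slide": [-0.0095, 0.009, 0], "grip": 1, "spin": 0}
    - {"slide": [-0.0103, 0.008, 0], "grip": 1, "spin": 0}
    - {"slide": [-0.011, 0.007, 0], "grip": 1, "spin": 0}
    - {"slide": [-0.0115, 0.006, 0], "grip": 1, "spin": 0}
    - {"slide": [-0.012, 0.005, 0], "grip": 1, "spin": 0}
    - {"slide": [-0.0124, 0.004, 0], "grip": 1, "spin": 0}
    - {"slide": [-0.0127, 0.003, 0], "grip": 1, "spin": 0}

```text
time: 4.2
tool_pos: [0.6205, 0.1876, 0.1735]
ee_rot: [3.139, -0.003, 2.862]
wrist_force: [-2.3, 7.3, 0.6]
width: 0.0255
finger_force: 30.0
```

Request:
arm_command:
  plan:
    - {"slide": [-0.013, 0.002, 0], "grip": 1, "spin": 0}
    - {"slide": [-0.013, 0.0007, 0], "grip": 1, "spin": 0}
    - {"slide": [-0.013, -0.0004, 0], "grip": 1, "spin": 0}
    - {"slide": [-0.013, -0.0016, 0], "grip": 1, "spin": 0}
    - {"slide": [-0.0128, -0.003, 0], "grip": 1, "spin": 0}
    - {"slide": [-0.0125, -0.004, 0], "grip": 1, "spin": 0}
    - {"slide": [-0.012, -0.005, 0], "grip": 1, "spin": 0}
    - {"slide": [-0.0117, -0.006, 0], "grip": 1, "spin": 0}

```text
time: 5.2
tool_pos: [0.6682, 0.1649, 0.1736]
ee_rot: [3.138, 0.001, 2.861]
wrist_force: [1.8, 5.8, 1.1]
width: 0.0255
finger_force: 30.0
```

Request:
arm_command:
  plan:
    - {"slide": [-0.011, -0.007, 0], "grip": 1, "spin": 0}
    - {"slide": [-0.0105, -0.008, 0], "grip": 1, "spin": 0}
    - {"slide": [-0.0097, -0.0087, 0], "grip": 1, "spin": 0}
    - {"slide": [-0.009, -0.0095, 0], "grip": 1, "spin": 0}
    - {"slide": [-0.008, -0.0103, 0], "grip": 1, "spin": 0}
    - {"slide": [-0.007, -0.011, 0], "grip": 1, "spin": 0}
    - {"slide": [-0.006, -0.0115, 0], "grip": 1, "spin": 0}
    - {"slide": [-0.004, -0.008, 0], "grip": 1, "spin": 0}
    - {"slide": [0, 0, 0], "grip": 1, "spin": 0}

```text
time: 6.32
tool_pos: [0.6891, 0.1167, 0.1736]
ee_rot: [-3.139, 0.002, 2.858]
wrist_force: [3.8, -2.0, 0.1]
width: 0.0253
finger_force: 30.0
```

```bash
python3 - <<'E'
from h import *
o=sensors.get_obs(); print(o['time'],o['tool_pos'])
im,c=snap('wrist','w2.png'); t,ct=snap('top','t2.png')
E
```

```text
6.325 [0.68906073 0.11666437 0.17361455]
```

View pics/w2.png

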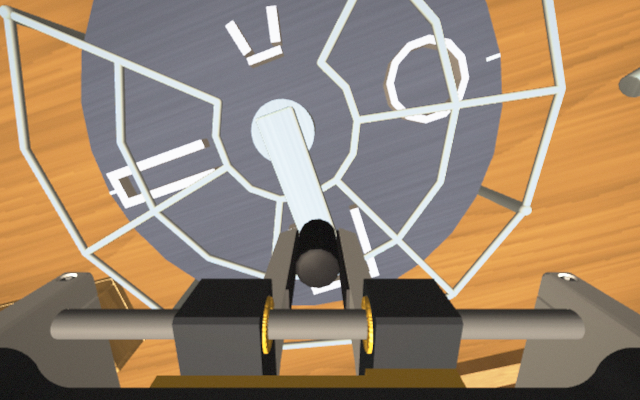

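The view shows the hub at (283,131), the knob held at (318,268), and the tapered nest's peen-end cheeks at (238,38) and (273,22), with the end stop at (264,55).

```bash
python3 - <<'E'
from h import *
from scipy.optimize import least_squares
P=np.array([(.5668,.1693),(.5748,.1767),(.6205,.1876),(.6682,.1649),(.6891,.1167)])
s=least_squares(lambda p:np.linalg.norm(P-p,axis=1)-.075,[.615,.107]);print(s.x,s.fun*1e3)
c=camera_info('wrist')
stop=on(c,264,55,.066)[:2]; hub=on(c,283,131,.14)[:2]; print('stop',stop,'hub',hub)
ch=[on(c,238,38,.066)[:2],on(c,273,22,.066)[:2]];print(ch)
# pointer in top view t2
E
```

```text
[0.61452678 0.11254613] [-0.84578921  0.45817235  0.29118507 -0.0217215  -0.311179  ]
stop [0.54998748 0.10993309] hub [0.61297777 0.11527991]
[array([0.53187835, 0.09347522]), array([0.52895666, 0.12504899])]
```

Request:
arm_command:
  plan:
    - {"slide": [0, 0, 0], "grip": -1, "spin": 0}
    - {"slide": [0, 0, 0], "grip": -1, "spin": 0}
    - {"slide": [0, 0, 0], "grip": -1, "spin": 0}
    - {"slide": [0, 0, 0], "grip": -1, "spin": 0}
    - {"slide": [0, 0, -0.1], "grip": -1, "spin": 0}
    - {"slide": [0, 0, -0.1], "grip": -1, "spin": 0}
    - {"slide": [0.1, 0, -0.05], "grip": -1, "spin": 0}
    - {"slide": [0.04, 0, 0], "grip": -1, "spin": 0}
    - {"slide": [0, 0, 0], "grip": -1, "spin": 0}

```text
time: 7.55
tool_pos: [0.6204, 0.1387, 0.3001]
ee_rot: [3.141, 0.002, 2.861]
wrist_force: [-0.9, -0.0, -0.0]
width: 0.094
finger_force: 0.0
```

```bash
python3 - <<'E'
from h import *
o=sensors.get_obs(); print(o['time'],o['tool_pos'])
im,c=snap('wrist','w3.png'); t,ct=snap('top','t3.png')
E
```

```text
7.55 [0.62044505 0.13868444 0.30008839]
```

View pics/w3.png

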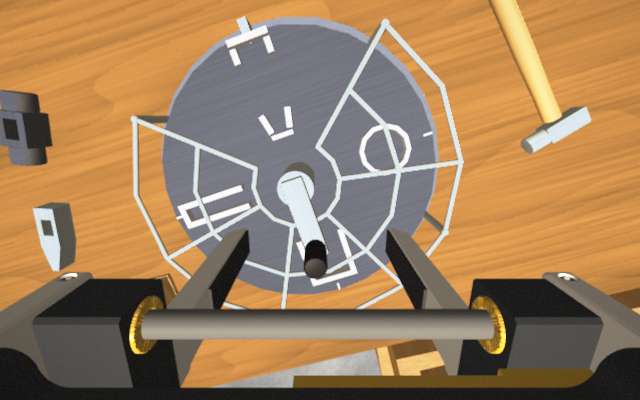

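Whole tapered nest is visible: outer stop at (248,38), inner stop (283,135). The pointer is right behind it at (242,22), so it's lined up by eye. I'll get numbers for the nest and for the head seen at (55,235).

```bash
python3 - <<'E'
from h import *
c=camera_info('wrist'); im=np.load('pics/w3.png.npy'); hsv=cv2.cvtColor(im,cv2.COLOR_RGB2HSV).astype(int)
w=((hsv[...,2]>225)&(hsv[...,1]<40)).astype(np.uint8); w[:, :215]=0;w[:,300:]=0;w[:26]=0;w[145:]=0
n,l,s,ce=cv2.connectedComponentsWithStats(w)
for i in range(1,n):
    if s[i,4]>15:
        print(s[i],ce[i],on(c,*ce[i],.066)[:2])
        ys,xs=np.nonzero(l==i); b=cv2.boxPoints(cv2.minAreaRect(np.array([on(c,x,y,.066)[:2] for x,y in zip(xs,ys)],np.float32))); print(np.round(b,4).tolist())
print('ptr top',on(c,242,18,.048),on(c,244.5,33,.018))
# head
h=((hsv[...,2]>150)&(hsv[...,1]<45)).astype(np.uint8); h[:, 90:]=0;h[:195]=0;h[280:]=0
hy,hx=np.nonzero(h);print(len(hx),hx.min(),hx.max(),hy.min(),hy.max())
ct=camera_info('top'); t=np.load('pics/t3.png.npy'); z=cv2.cvtColor(t,cv2.COLOR_RGB2HSV).astype(int)
print(z[170:176,392],z[178,388])
E
```

```text
[225  26  43  21 377] [245.83023873  34.83819629] [0.42540782 0.10366852]
[[0.41280001401901245, 0.1290999948978424], [0.41510000824928284, 0.07639999687671661], [0.4318000078201294, 0.07720000296831131], [0.429500013589859, 0.1298999935388565]]
[264  36  10  17  97] [268.28865979  43.72164948] [0.44223496 0.12678672]
[[0.4332999885082245, 0.13040000200271606], [0.4336000084877014, 0.12300000339746475], [0.451200008392334, 0.12349999696016312], [0.45100000500679016, 0.13089999556541443]]
[230  49  10  16  94] [234.5  56.5] [0.44404437 0.08189499]
[[0.4350999891757965, 0.08500000089406967], [0.43560001254081726, 0.07769999653100967], [0.4530999958515167, 0.07880000025033951], [0.45260000228881836, 0.08609999716281891]]
[284 107   9  20 121] [288.07438017 116.48760331] [0.53058829 0.12393063]
[[0.5180000066757202, 0.12229999899864197], [0.5419999957084656, 0.11779999732971191], [0.5435000061988831, 0.12559999525547028], [0.5194000005722046, 0.12999999523162842]]
[259 115  15  20 115] [265.94782609 124.37391304] [0.53196546 0.09282801]
[[0.5188000202178955, 0.09359999746084213], [0.5206999778747559, 0.08619999885559082], [0.545199990272522, 0.09229999780654907], [0.5432999730110168, 0.09969999641180038]]
[272 129  21  12 100] [282.07 134.49] [0.55027947 0.10921372]
[[0.5467000007629395, 0.12359999865293503], [0.5480999946594238, 0.09470000118017197], [0.5539000034332275, 0.0949999988079071], [0.5525000095367432, 0.12389999628067017]]
ptr top [0.40079074 0.10293594 0.048     ] [0.40804613 0.09571867 0.018     ]
956 33 76 208 278
[[107  48 206]
 [105  37 178]
 [105  30 170]
 [106  43 178]
 [105  40 192]
 [106  39 195]] [ 14  25 154]
```

Request:
arm_command:
  plan:
    - {"slide": [-0.023, -0.096, 0], "grip": -1, "spin": 0}
    - {"slide": [-0.023, -0.096, 0], "grip": -1, "spin": 0}
    - {"slide": [-0.023, -0.096, 0], "grip": -1, "spin": 0}
    - {"slide": [-0.023, -0.096, 0], "grip": -1, "spin": 0}
    - {"slide": [-0.023, -0.096, 0], "grip": -1, "spin": 0}
    - {"slide": [-0.023, -0.096, 0], "grip": -1, "spin": 0}
    - {"slide": [-0.023, -0.096, 0], "grip": -1, "spin": 0}
    - {"slide": [-0.023, -0.096, 0.06], "grip": -1, "spin": 0}
    - {"slide": [-0.023, -0.096, 0.06], "grip": -1, "spin": 0}
    - {"slide": [0, 0, 0], "grip": -1, "spin": 0}

```text
time: 8.9
tool_pos: [0.5983, -0.3094, 0.2314]
ee_rot: [3.14, -0.01, 2.854]
wrist_force: [0.1, 0.1, 0.3]
width: 0.0942
finger_force: 0.0
```

```bash
python3 - <<'E'
from h import *
o=sensors.get_obs(); print(o['time'],o['tool_pos'],o['ee_rot'])
im,c=snap('wrist','w4.png'); print(proj(c,(.603,-.3057,.032)))
E
```

```text
8.9 [ 0.59829031 -0.30943512  0.23143303] [ 3.13958192 -0.01041142  2.85373046]
(np.float64(321.0894545735078), np.float64(188.23468592527695))
```

View pics/w4.png

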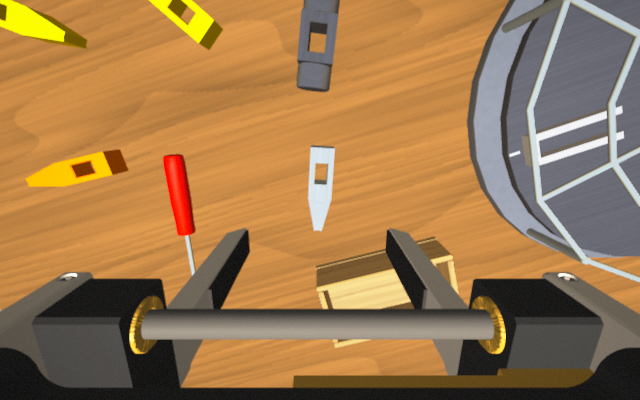

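Head sits at (321,188): flat poll at (322,147), peen at (318,230), club head at (318,45), tray corner at (318,268), clear of the fingers.

```bash
python3 - <<'E'
from h import *
c=camera_info('wrist'); im=np.load('pics/w4.png.npy'); hsv=cv2.cvtColor(im,cv2.COLOR_RGB2HSV).astype(int)
m=((hsv[...,2]>150)&(hsv[...,1]<60)).astype(np.uint8); m[:, :295]=0;m[:,345:]=0;m[:135]=0;m[240:]=0
ys,xs=np.nonzero(m)
p=np.array([on(c,x,y,.032)[:2] for x,y in zip(xs,ys)])
r=cv2.minAreaRect(p.astype(np.float32));print(r)
# parallel part midline
rows=[];
for y in range(148,176,3):
    x=xs[ys==y]; rows.append(on(c,(x.min()+x.max())/2,y,.032)[:2]); 
rows=np.array(rows); d=np.polyfit(rows[:,0],rows[:,1],1); print('yaw',np.degrees(np.arctan(d[0])))
pe=on(c,xs[ys==ys.max()].mean(),ys.max(),.032)[:2]; po=on(c,322,ys.min(),.032)[:2]
v=pe-po; print(pe,po,np.linalg.norm(v),np.degrees(np.arctan2(v[1],v[0])))
o=(pe+po)/2;u=v/np.linalg.norm(v);g=o-.004*u;print('origin',o,'grasp',g)
s=sensors.get_obs();t=s['tool_pos'];y=s['ee_rot'][2]
D=g-t[:2];print('tool dx,dy /0.5',D@[np.cos(y),np.sin(y)]/.5,D@[np.sin(y),-np.cos(y)]/.5,'yaw',np.degrees(y), t[2])
E
```

```text
((0.6076176762580872, -0.30662935972213745), (0.030800821259617805, 0.11102552711963654), 70.43144989013672)
yaw -19.674453411691708
[ 0.65977118 -0.32487718] [ 0.5552016  -0.28834464] 0.11076742315190097 -19.25742991267194
origin [ 0.60748639 -0.30661091] grasp [ 0.6037102  -0.30529166]
tool dx,dy /0.5 -0.006937456677194837 0.006713161641803492 yaw 163.65268062790392 0.23423561560694525
```

Request:
arm_command:
  plan:
    - {"slide": [-0.008, 0, 0], "grip": -1, "spin": 0.65}
    - {"slide": [0, 0, 0], "grip": -1, "spin": 0}
    - {"slide": [0, 0, 0], "grip": -1, "spin": 0}

```text
time: 9.32
tool_pos: [0.6049, -0.306, 0.2393]
ee_rot: [3.142, 0.001, 2.805]
wrist_force: [0.1, -0.2, -0.6]
width: 0.0942
finger_force: 0.0
```

```bash
cat > head.py <<'E'
from h import *
s=sensors.get_obs(); im,c=snap('wrist','w5.png'); hsv=cv2.cvtColor(im,cv2.COLOR_RGB2HSV).astype(int)
m=((hsv[...,2]>150)&(hsv[...,1]<60)).astype(np.uint8); m[:, :285]=0;m[:,350:]=0;m[:130]=0;m[245:]=0
n,l,st,_=cv2.connectedComponentsWithStats(m); ys,xs=np.nonzero(l==1+st[1:,4].argmax())
p=np.array([on(c,x,y,.032)[:2] for x,y in zip(xs,ys)])
r=cv2.minAreaRect(p.astype(np.float32));print(r)
a=np.radians(r[2]-90); o=np.array(r[0]); g=o-.004*np.array([np.cos(a),np.sin(a)])
t=s['tool_pos'];y=s['ee_rot'][2];D=g-t[:2]
print(g,t,'tool dx,dy /0.5',D@[np.cos(y),np.sin(y)]/.5,D@[np.sin(y),-np.cos(y)]/.5,'yaw',np.degrees(y))
E
python3 head.py
```

```text
((0.6053387522697449, -0.30784693360328674), (0.029655758291482925, 0.11074648052453995), 70.01695251464844)
[ 0.60157958 -0.30647997] [ 0.60486563 -0.30597473  0.23926445] tool dx,dy /0.5 0.005870005742648773 -0.0031235532858924957 yaw 160.72255301727262
```

Request:
arm_command:
  plan:
    - {"slide": [0.006, -0.003, 0.1], "grip": -1, "spin": 0.1}
    - {"slide": [0, 0, 0.1], "grip": -1, "spin": 0}
    - {"slide": [0, 0, 0.1], "grip": -1, "spin": 0}
    - {"slide": [0, 0, 0.08], "grip": -1, "spin": 0}
    - {"slide": [0, 0, 0.036], "grip": -1, "spin": 0}
    - {"slide": [0, 0, 0], "grip": -1, "spin": 0}
    - {"slide": [0, 0, 0], "grip": 1, "spin": 0}
    - {"slide": [0, 0, 0], "grip": 1, "spin": 0}
    - {"slide": [0, 0, 0], "grip": 1, "spin": 0}
    - {"slide": [0, 0, 0], "grip": 1, "spin": 0}

```text
time: 10.62
tool_pos: [0.6013, -0.3073, 0.0311]
ee_rot: [-3.141, 0.001, 2.794]
wrist_force: [0.6, -0.3, 0.4]
width: 0.0578
finger_force: 0.0
```

Request:
arm_command:
  plan:
    - {"slide": [0, 0, 0], "grip": 1, "spin": 0}
    - {"slide": [0, 0, 0], "grip": 1, "spin": 0}
    - {"slide": [0, 0, 0], "grip": 1, "spin": 0}
    - {"slide": [0, 0, 0], "grip": 1, "spin": 0}
    - {"slide": [0, 0, 0], "grip": 1, "spin": 0}

```text
time: 11.25
tool_pos: [0.6011, -0.3068, 0.0303]
ee_rot: [3.141, -0.0, 2.794]
wrist_force: [0.0, 1.8, 0.1]
width: 0.0299
finger_force: 30.0
```

Request:
arm_command:
  plan:
    - {"slide": [0, 0, -0.03], "grip": 1, "spin": 0}
    - {"slide": [0, 0, -0.06], "grip": 1, "spin": 0}
    - {"slide": [0, 0, -0.09], "grip": 1, "spin": 0}
    - {"slide": [0, 0, -0.09], "grip": 1, "spin": -0.5}
    - {"slide": [0, 0, -0.09], "grip": 1, "spin": -0.8}
    - {"slide": [0, 0, -0.04], "grip": 1, "spin": -0.8}
    - {"slide": [0, 0, 0], "grip": 1, "spin": -0.8}
    - {"slide": [0, 0, 0], "grip": 1, "spin": -0.8}
    - {"slide": [0, 0, 0], "grip": 1, "spin": -0.8}
    - {"slide": [0, 0, 0], "grip": 1, "spin": 0}

```text
time: 12.5
tool_pos: [0.6005, -0.3073, 0.2299]
ee_rot: [3.141, -0.002, -3.097]
wrist_force: [-0.1, 0.8, -5.2]
width: 0.0296
finger_force: 30.0
```

Request:
arm_command:
  plan:
    - {"slide": [0.01, 0.04, 0], "grip": 1, "spin": 0}
    - {"slide": [0.02, 0.08, 0], "grip": 1, "spin": 0}
    - {"slide": [0.02, 0.09, 0], "grip": 1, "spin": 0}
    - {"slide": [0.02, 0.09, 0], "grip": 1, "spin": 0}
    - {"slide": [0.02, 0.09, 0], "grip": 1, "spin": 0}
    - {"slide": [0.02, 0.09, 0], "grip": 1, "spin": 0}
    - {"slide": [0.02, 0.09, 0], "grip": 1, "spin": 0}
    - {"slide": [0.02, 0.09, 0], "grip": 1, "spin": 0}
    - {"slide": [0.02, 0.09, 0], "grip": 1, "spin": 0}
    - {"slide": [0.02, 0.06, 0], "grip": 1, "spin": 0}

```text
time: 13.75
tool_pos: [0.4867, 0.0948, 0.2307]
ee_rot: [3.141, 0.0, -3.096]
wrist_force: [1.0, 0.2, -4.2]
width: 0.0298
finger_force: 30.0
```

Request:
arm_command:
  plan:
    - {"slide": [0.005, 0.026, 0], "grip": 1, "spin": 0}
    - {"slide": [0, 0, 0], "grip": 1, "spin": 0}
    - {"slide": [0, 0, 0], "grip": 1, "spin": 0}

```text
time: 14.12
tool_pos: [0.485, 0.1048, 0.2304]
ee_rot: [-3.141, 0.0, -3.098]
wrist_force: [-0.1, 0.7, -5.4]
width: 0.0294
finger_force: 30.0
```

```bash
python3 - <<'E'
from h import *
o=sensors.get_obs(); print(o['time'],o['tool_pos'],np.degrees(o['ee_rot']))
im,c=snap('wrist','w6.png'); t,ct=snap('top','t6.png')
a=cv2.resize(im[:,160:480],None,fx=1.25,fy=1.25); b=cv2.resize(t[95:240,210:320],None,fx=3.4,fy=3.4)
H=max(a.shape[0],b.shape[0]); O=np.zeros((H,a.shape[1]+b.shape[1],3),np.uint8); O[:a.shape[0],:a.shape[1]]=a; O[:b.shape[0],a.shape[1]:]=b
cv2.imwrite('pics/c6.png',O[:,:,::-1]);print(O.shape)
E
```

```text
14.125 [0.48501132 0.10483486 0.23044212] [-1.79951365e+02  6.67774896e-03 -1.77487499e+02]
(500, 774, 3)
```

View pics/c6.png

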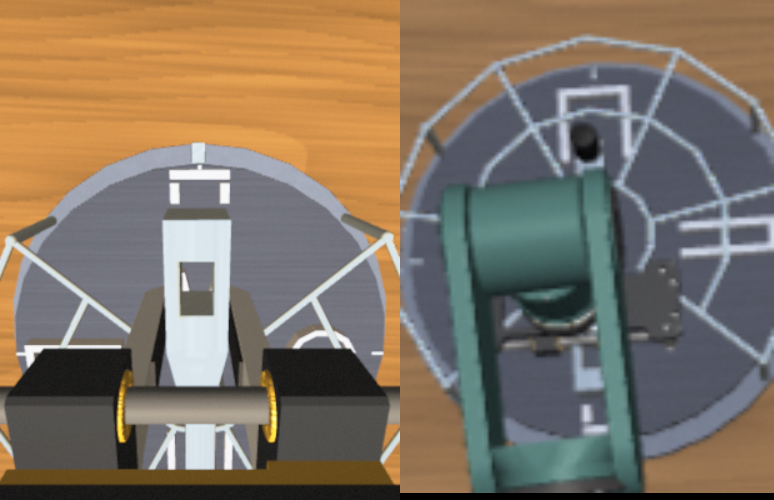

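Left (wrist): head gripped straight, poll at (197,215), over the outer stop and cheeks at (172,190) and (226,190), with the pointer at (198,152) on the same line. Next I'll check the lateral offset.

```bash
python3 - <<'E'
from h import *
c=camera_info('wrist'); im=np.load('pics/w6.png.npy'); hsv=cv2.cvtColor(im,cv2.COLOR_RGB2HSV).astype(int)
w=((hsv[...,2]>225)&(hsv[...,1]<40)); 
for y in range(145,168,2):
    x=np.nonzero(w[y,280:360])[0]+280
    if len(x): a,b=on(c,x.min(),y,.066),on(c,x.max(),y,.066); print(y,x.min(),x.max(),np.round((a+b)/2,4)[:2],round(b[1]-a[1],4))
m=((hsv[...,2]>150)&(hsv[...,1]<60))
zt=.2304-.0303+.032
for y in range(176,215,6):
    x=np.nonzero(m[y,270:365])[0]+270; x=x[(x>285)&(x<350)]; a,b=on(c,x.min(),y,zt),on(c,x.max(),y,zt); print('head',y,np.round((a+b)/2,4)[:2],round(b[1]-a[1],4))
print('ptr',on(c,160+198/1.25,143/1.25,.048))
E
```

```text
147 296 342 [0.4347 0.1041] 0.0511
149 296 343 [0.4369 0.1048] 0.0524
151 296 343 [0.4391 0.1049] 0.0525
153 296 343 [0.4413 0.105 ] 0.0526
155 296 342 [0.4435 0.1045] 0.0515
157 296 342 [0.4458 0.1046] 0.0516
159 296 342 [0.448  0.1047] 0.0517
161 297 342 [0.4502 0.1054] 0.0507
head 176 [0.4349 0.1018] 0.0302
head 182 [0.4382 0.1022] 0.0298
head 188 [0.4416 0.1024] 0.03
head 194 [0.4451 0.1025] 0.0302
head 200 [0.4486 0.1027] 0.0303
head 206 [0.4521 0.1028] 0.0305
head 212 [0.4557 0.1027] 0.0301
ptr [0.39974692 0.10196447 0.048     ]
```

Request:
arm_command:
  plan:
    - {"slide": [0, 0.004, 0.04], "grip": 1, "spin": 0}
    - {"slide": [0, 0, 0.06], "grip": 1, "spin": 0}
    - {"slide": [0, 0, 0.06], "grip": 1, "spin": 0}
    - {"slide": [0, 0, 0.05], "grip": 1, "spin": 0}
    - {"slide": [0, 0, 0.03], "grip": 1, "spin": 0}
    - {"slide": [0, 0, 0.02], "grip": 1, "spin": 0}
    - {"slide": [0, 0, 0], "grip": 1, "spin": 0}
    - {"slide": [0, 0, 0], "grip": 1, "spin": 0}

```text
time: 15.22
tool_pos: [0.4853, 0.108, 0.1016]
ee_rot: [3.141, 0.002, -3.096]
wrist_force: [0.5, -0.2, -4.6]
width: 0.0298
finger_force: 30.0
```

Request:
arm_command:
  plan:
    - {"slide": [0, 0, 0.01], "grip": 1, "spin": 0}
    - {"slide": [0, 0, 0.01], "grip": 1, "spin": 0}
    - {"slide": [0, 0, 0.008], "grip": 1, "spin": 0}
    - {"slide": [0, 0, 0.004], "grip": 1, "spin": 0}
    - {"slide": [0, 0, 0.002], "grip": 1, "spin": 0}
    - {"slide": [0, 0, 0], "grip": 1, "spin": 0}

```text
time: 15.98
tool_pos: [0.4846, 0.1079, 0.0835]
ee_rot: [3.142, 0.0, -3.096]
wrist_force: [0.5, -0.2, -4.7]
width: 0.0296
finger_force: 30.0
```

Request:
arm_command:
  plan:
    - {"slide": [0, 0, 0.002], "grip": 1, "spin": 0}
    - {"slide": [0, 0, 0.001], "grip": 1, "spin": 0}
    - {"slide": [0, 0, 0], "grip": 1, "spin": 0}

```text
time: 16.35
tool_pos: [0.4846, 0.108, 0.0823]
ee_rot: [3.141, 0.0, -3.096]
wrist_force: [-0.3, -0.7, -2.9]
width: 0.0298
finger_force: 30.0
```

Request:
arm_command:
  plan:
    - {"slide": [0, 0, 0.001], "grip": 1, "spin": 0}
    - {"slide": [0, 0, 0], "grip": 1, "spin": 0}
    - {"slide": [0, 0, 0], "grip": 0.2, "spin": 0}
    - {"slide": [0, 0, 0], "grip": 0.2, "spin": 0}
    - {"slide": [0, 0, 0], "grip": 0.2, "spin": 0}
    - {"slide": [0, 0, 0], "grip": 0.2, "spin": 0}

```text
time: 17.1
tool_pos: [0.4847, 0.108, 0.0815]
ee_rot: [3.141, 0.0, -3.096]
wrist_force: [0.2, 0.3, 0.3]
width: 0.0372
finger_force: 0.0
```

Request:
arm_command:
  plan:
    - {"slide": [0, 0, -0.03], "grip": 0.2, "spin": 0}
    - {"slide": [0, 0, -0.08], "grip": 0.2, "spin": 0}
    - {"slide": [0, 0, -0.1], "grip": 0.2, "spin": 0}
    - {"slide": [0, 0, -0.1], "grip": 0.2, "spin": 0}
    - {"slide": [0, 0, -0.05], "grip": 0.2, "spin": 0}
    - {"slide": [0.03, 0, 0], "grip": -1, "spin": 0}
    - {"slide": [0, 0, 0], "grip": -1, "spin": 0}
    - {"slide": [0, 0, 0], "grip": -1, "spin": 0}

```text
time: 18.1
tool_pos: [0.4686, 0.1072, 0.2598]
ee_rot: [-3.142, -0.003, -3.096]
wrist_force: [1.2, 0.7, -0.7]
width: 0.0639
finger_force: 0.0
```

```bash
python3 - <<'E'
from h import *
o=sensors.get_obs(); print(o['time'],o['tool_pos'],o['width'])
im,c=snap('wrist','w7.png')
cv2.imwrite('pics/c7.png',cv2.resize(im[60:340,190:450],None,fx=2,fy=2)[:,:,::-1])
E
```

```text
18.1 [0.46856985 0.10719565 0.25978158] 0.06393549192914363
```

View pics/c7.png

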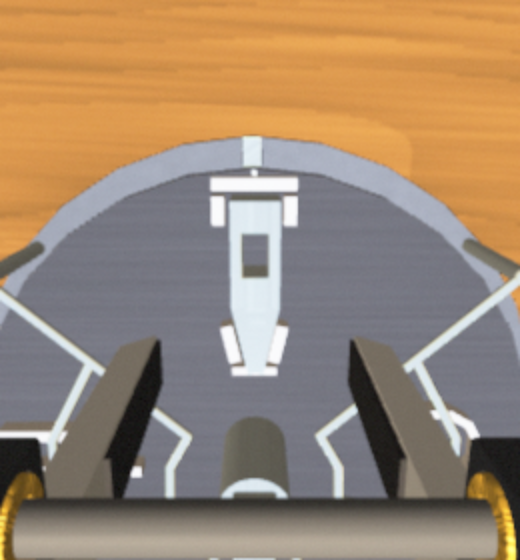

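The head lies centred in the tapered nest: poll at (255,200) between the outer cheeks, peen at (254,365) against the inner stop. The pointer at (253,150) is on the same line and the fingers are clear.

```bash
python3 -c "
from h import *
print(ticket.close_job())"
```

```text
the job is handed in; nothing more can be done
None
```

I turned the carousel until the tapered nest lined up with the pointer, laid the hammer head in it flat with the peen to the hub, let go and handed the job in at about 18 s. The last picture shows the head seated and the arm clear, but the hand-in gave no verdict.

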